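Load the bench centrifuge in balance

TASK

Load the centrifuge with the two small orange-capped tubes for a balanced run: set the two grey reducing sleeves in two buckets that face each other straight across the rotor, and stand one of the tubes, upright, fully home in each sleeve. Leave the open glass test tubes standing in their places in the rack.

Things in the scene. Friction and masses are not known exactly. Their poses are not given: they have to be found in the camera images.
- sleeve_1: grey plastic reducing sleeve (loose round cup, 88 mm tall, 45 g) on the bench near brown vials 66 mm tall. Body 30 mm across, foot tapered to 22; the top 21 mm is a collar 41 mm across, coned below. Mouth 31 mm, narrowing to a 21 mm bore with its floor 6 mm above the underside. Origin: centre of underside, z up. Seated, the cone rests on the bucket's rim and its origin is 11 mm above the bucket's.
- sleeve_2: grey plastic reducing sleeve (loose round cup, 88 mm tall, 45 g) on the bench near brown vials 66 mm tall. Body 30 mm across, foot tapered to 22; the top 21 mm is a collar 41 mm across, coned below. Mouth 31 mm, narrowing to a 21 mm bore with its floor 6 mm above the underside. Origin: centre of underside, z up. Seated, the cone rests on the bucket's rim and its origin is 11 mm above the bucket's.
- tube_1: orange-capped plastic tube, conical foot, loose, 118 mm tall, 30 g; body 17 mm, cap 21 mm across and 14 high. Stands in a blue rack 66 mm high: lift it 65 mm straight up. Origin: centre of the foot (4 mm above the bench), z up, x along the rack's long side; along its y there is room for fingers (rack holes 33 mm apart, every other one filled). In a sleeve 36 mm of it shows above the sleeve.
- tube_2: orange-capped plastic tube, conical foot, loose, 118 mm tall, 30 g; body 17 mm, cap 21 mm across and 14 high. Stands in a blue rack 66 mm high: lift it 65 mm straight up. Origin: centre of the foot (4 mm above the bench), z up, x along the rack's long side; along its y there is room for fingers (rack holes 33 mm apart, every other one filled). In a sleeve 36 mm of it shows above the sleeve.
- bucket_1: one of four equal round aluminium buckets on the rotor: 42 mm across, bore 34, 72 mm tall, open on top. Origin: centre of the underside, 18 mm above the bench, z up. Centres 50 mm from the rotor axis; 1 faces 3, 2 faces 4 (100 mm apart), neighbours 71 mm. The rotor turns stiffly if pushed sideways.
- bucket_2: one of four equal round aluminium buckets on the rotor: 42 mm across, bore 34, 72 mm tall, open on top. Origin: centre of the underside, 18 mm above the bench, z up. Centres 50 mm from the rotor axis; 1 faces 3, 2 faces 4 (100 mm apart), neighbours 71 mm. The white casing round the rotor is 78 mm high; its clear lid stands open on the far side, up to 0.30 m high.
- bucket_3: one of four equal round aluminium buckets on the rotor: 42 mm across, bore 34, 72 mm tall, open on top. Origin: centre of the underside, 18 mm above the bench, z up. Centres 50 mm from the rotor axis; 1 faces 3, 2 faces 4 (100 mm apart), neighbours 71 mm. The rotor turns stiffly if pushed sideways.
- bucket_4: one of four equal round aluminium buckets on the rotor: 42 mm across, bore 34, 72 mm tall, open on top. Origin: centre of the underside, 18 mm above the bench, z up. Centres 50 mm from the rotor axis; 1 faces 3, 2 faces 4 (100 mm apart), neighbours 71 mm. The white casing round the rotor is 78 mm high; its clear lid stands open on the far side, up to 0.30 m high.
- glass_1: open glass test tube, 16 mm across, 100 mm tall, no cap, standing in the blue rack among the others; stays where it is. Origin: centre of the foot, z up.
- glass_2: open glass test tube, 16 mm across, 100 mm tall, no cap, standing in the blue rack among the others; stays where it is. Origin: centre of the foot, z up.

How it is judged:
By the outcome, as a careful person would: the job done as asked, in the order asked, and still so for the second after the job is handed in, with the robot touching nothing.
It also fails if it takes over 128 s, if anything falls off the work surface, if the arm or the gripper's body presses on something with over 40 N, if the wrist force passes 120 N, or if a joint passes its speed limit or range.

ROBOT

A 6-joint arm with a two-finger parallel gripper is mounted at the origin on a cart in front of the work surface, level with it; the furniture and walls round the work are solid. World frame = base frame: x ahead of the robot, y to its left, z up, the work surface at z = 0. Lengths are in mm, angles in rad, forces in N, time in s.
With the tool pointing down it reaches from about 400 to 925 mm from the base axis. Payload 12.5 kg.
Tool frame: the origin (TCP) lies midway between the tips of the shut fingers; the grasp point (between the pads) lies 19 mm behind it; z points along the fingers, y is the line along which they close (so a half turn about z gives the same grasp; the last joint's range is limited). The gripper opens to 95 mm and grips with 3 to 60 N. Pads are 20 mm wide; open, the fingers measure 119 mm over their backs; the gripper's body (75 mm by 180 mm) begins 59 mm behind the grasp point.
Start: joints at [1.11, 0.491, 1.559, -0, 1.092, -0.106], TCP at [217.111, 586.097, 214.661] pointing down, gripper open.
Joint ranges: [-3.1, 3.1], [-0.84, 2.19], [0.05, 2.79], [-1.13, 4.28], [0.06, 2.93], [-2.69, 2.69]. Speed limits (rad/s): [2.22, 2.22, 2.79, 3.14, 3.14, 3.14].

INTERFACE

Orientations are given as [roll, pitch, yaw] about the fixed x, y, z axes, in that order (R = Rz(yaw) Ry(pitch) Rx(roll)).
In Python, from cell import env gives the robot as it stands.
- The arm moves only by the tool arm_command, never from a script. Its argument "targets" is a list of rows, each a list of 5 numbers: the shift along the tool's x, y, z in mm, then the turn about the tool's z in degrees, then the opening, from 0 (shut) to 1 (fully open). In form: [[tx, ty, tz, roll, fingers], ...]. A call has 1 to 5 rows; each row is the pose to reach, as a shift and turn from the pose commanded when the call began, along the tool's axes at that moment; what a row does not reach only later rows make up. A row lasts 1/10 s, in which the tool goes at most 50 mm and 8.59 degrees, less where a joint would pass 70% of its speed; a pose out of reach is approached as far as the arm can. A call with a gripper value outside its range is refused whole. The fingers move at their own pace and stop on an object; the grip force is fixed at half the most. Time passes only in rows, so rows that repeat a pose let the fingers close. It gives the time, the measured TCP pose, the force, the opening and the grip force at its end, in the units of the state.
- env.state(): the state, without advancing time (a new reading comes with each control period).
- env.read_camera(name): name is "scene" or "top" or "wrist"; returns a dict with "frame" (400x640x3 uint8, red, green, blue), "vertical_fov" (degrees; the focal length in pixels is half the picture's height over the tangent of half this angle, whatever the lens; pixels are square), "cx", "cy" (the principal point, pixels), "world_from_camera" (4x4, takes a point from camera to world coordinates); the wrist camera has in their place "hand_eye" (4x4, takes a point from camera to tool coordinates, whose origin is the TCP and whose axes are the flange's). Camera axes: x right, y down, z forward; pixel columns grow to the right and rows downward; lengths in mm; the calibration is good to about 2 mm. The wrist camera is an equidistant fisheye: a pixel r from the principal point sees the ray r / f radians off the axis. A picture is of the moment at which its call begins: read the wrist's pose just before it. There is no depth.
- env.job_done(): hands the job in; it is judged then, once.
The state is a dict: "t": time; "joints": joint angles; "qvel": joint speeds; "tau": joint torques, N m; "eef_pos": TCP position; "tcp_rot": TCP orientation; "ft_force": force on the tool from outside, world axes, zero at the start; "moment": the same for the moment, N m; "opening": opening from 0.0 (shut) to 1.0 (fully open); "grip_force": force on a finger pad.
Only numpy, scipy, OpenCV 4.12 (cv2) and the standard library are available. Lean on these libraries where they do the work, as an engineer would, in place of code of your own. Each camera call takes 0.05 s, during which the arm holds its last target. There are 200 camera calls.

## Working session

There is one attempt and no reset: what is moved stays moved. The work goes in short steps, Python scripts to look and compute and a tool call to move; the robot and the scene stay as the last step left them, time stands still between calls to the robot, and variables do not carry over. Pictures are saved under pics/ and viewed, at most 14 in all, crops included, and the job is handed in when it is done.

Besides the shell and the picture viewer there is one more tool, called after ">>>" as name([rows], argument=value, ...), one row to a line, values as JSON. arm_command: Moves the arm, as the interface text tells. Its arguments: {"type":"object","properties":{"targets":{"type":"array","items":{"type":"array","items":{"type":"number"}}}},"required":["targets"]}

```bash
mkdir -p pics; cat > h.py <<'E'
from cell import env
import numpy as np, cv2
from scipy.spatial.transform import Rotation as R
def cam(n):
    s=env.state(); c=env.read_camera(n); c['s']=s
    f=c['frame']; c['f']=f.shape[0]/2/np.tan(np.radians(c['vertical_fov'])/2)
    if n=='wrist':
        T=np.eye(4); r=s['tcp_rot']; T[:3,:3]=R.from_euler('xyz',r).as_matrix() if np.size(r)==3 else np.array(r); T[:3,3]=s['eef_pos']
        c['T']=T@np.array(c['hand_eye'])
    else: c['T']=np.array(c['world_from_camera'])
    c['w']=n=='wrist'; return c
def ray(c,u,v):
    x,y=(u-c['cx'])/c['f'],(v-c['cy'])/c['f']
    if c['w']:
        r=np.hypot(x,y)+1e-12; d=np.array([x/r*np.sin(r),y/r*np.sin(r),np.cos(r)])
    else: d=np.array([x,y,1.]); d/=np.linalg.norm(d)
    return c['T'][:3,3],c['T'][:3,:3]@d
def onz(c,u,v,z):
    o,d=ray(c,u,v); return o+d*(z-o[2])/d[2]
def tri(*rs):  # (o,d) pairs
    A=0;b=0
    for o,d in rs:
        P=np.eye(3)-np.outer(d,d);A=A+P;b=b+P@o
    p=np.linalg.solve(A,b); return p,[float(np.linalg.norm(np.cross(p-o,d))) for o,d in rs]
def proj(c,p):
    q=np.linalg.inv(c['T'])@np.append(p,1); q=q[:3]
    if c['w']:
        t=np.arctan2(np.hypot(q[0],q[1]),q[2]); r=np.hypot(q[0],q[1])+1e-12; k=t/r*c['f']
        return c['cx']+q[0]*k,c['cy']+q[1]*k
    return c['cx']+c['f']*q[0]/q[2],c['cy']+c['f']*q[1]/q[2]
def save(c,n,crop=None,k=1):
    f=c['frame']
    if crop: a,b,e,g=crop; f=f[b:g,a:e]
    cv2.imwrite('pics/'+n,cv2.resize(f[...,::-1],None,fx=k,fy=k))
E
python3 - <<'E'
from h import *
print(env.state())
for n in ('scene','top','wrist'):
    c=cam(n); save(c,n+'0.png'); print(n,c['f'],c['cx'],c['cy'],c['T'].round(2).tolist())
E
```

```text
{'t': 0.0, 'joints': array([ 1.11041249e+00,  4.91543242e-01,  1.55945335e+00,  1.13392670e-05,
        1.09170474e+00, -1.05623958e-01]), 'qvel': array([-6.60863128e-05,  1.40097310e-04, -1.22424397e-03, -1.04796622e-03,
        1.48091147e-03, -2.91569656e-04]), 'tau': array([-1.78026898e-03, -6.12633491e+01, -2.58178550e+01,  6.91634906e-02,
        4.82917868e-02, -1.07753444e-04]), 'eef_pos': array([216.98293506, 585.86209513, 214.07054601]), 'tcp_rot': array([-3.14049121e+00, -1.26886399e-04,  2.78682747e+00]), 'ft_force': array([ 0.01578197,  0.36988596, -0.06866165]), 'moment': array([-0.02299446, -0.03960901, -0.05151942]), 'grip_force': 0.0, 'opening': 1.0029498603118316}
scene 423.9051621545086 321.61803918595234 199.53374924772362 [[-0.62, -0.41, 0.67, -80.13], [-0.78, 0.33, -0.53, 598.92], [-0.0, -0.85, -0.52, 489.15], [0.0, 0.0, 0.0, 1.0]]
top 458.95349790807086 320.03940566865566 202.0810081908961 [[-0.08, -0.97, 0.21, 248.0], [-1.0, 0.08, -0.02, 130.16], [-0.0, -0.21, -0.98, 1007.06], [0.0, 0.0, 0.0, 1.0]]
wrist 309.70691628693146 320.7831287812373 196.1739568802206 [[0.35, 0.91, 0.24, 147.8], [0.94, -0.34, -0.09, 610.82], [-0.0, 0.26, -0.97, 384.36], [0.0, 0.0, 0.0, 1.0]]
```

View pics/scene0.png

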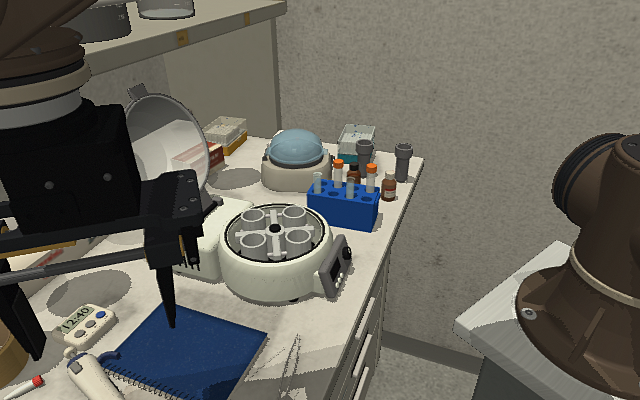

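View pics/top0.png

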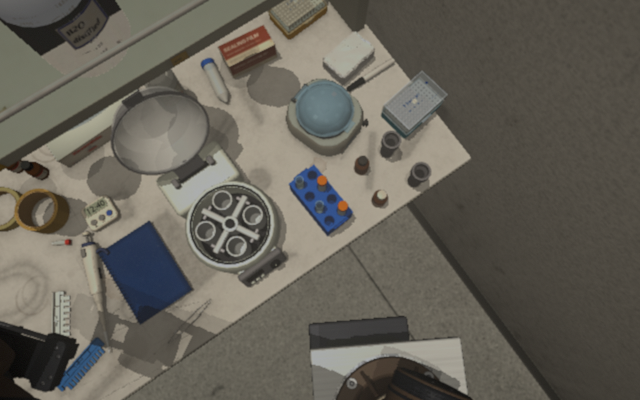

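The scene shows the rotor near (275,235), the orange caps at (338,163) and (371,170), and the sleeves at (365,150) and (403,160). In the top view the caps are at (322,181) and (344,208), the sleeves at (390,145) and (419,175), and the rotor at (231,224).

```bash
python3 - <<'E'
from h import *
S=cam('scene');T=cam('top')
save(T,'topc.png',(180,120,440,280),3);save(S,'scenec.png',(210,120,430,280),3.6)
def orange(c):
    h=cv2.cvtColor(c['frame'],cv2.COLOR_RGB2HSV); m=cv2.inRange(h,(3,150,120),(18,255,255))
    n,_,st,ce=cv2.connectedComponentsWithStats(m)
    return [(ce[i].round(1),st[i].tolist()) for i in range(1,n) if st[i,4]>15]
a,b=orange(S),orange(T); print(a);print(b)
for p in a:
  for q in b:
    x,e=tri(ray(S,*p[0]),ray(T,*q[0])); print(p[0],q[0],x.round(1),np.round(e,1))
for n,p,q in (('sl_far?',(365,144),(390,140)),('sl2',(403,147),(421,170)),('hub',(275,228),(230,224))):
    x,e=tri(ray(S,*p),ray(T,*q)); print(n,x.round(1),np.round(e,1))
E
```

```text
[(array([210. , 143.7]), [207, 142, 8, 5, 23]), (array([337.6, 163.1]), [333, 159, 11, 10, 75]), (array([371. , 167.5]), [366, 163, 11, 10, 83])]
[(array([321.8, 180.2]), [318, 176, 9, 9, 68]), (array([342.3, 205.6]), [338, 201, 9, 10, 70])]
[210.  143.7] [321.8 180.2] [520.4 218.4 176.7] [120.3 120.3]
[210.  143.7] [342.3 205.6] [468.1 211.9 205.5] [146. 146.]
[337.6 163.1] [321.8 180.2] [483.8 108.5 114.7] [0.2 0.2]
[337.6 163.1] [342.3 205.6] [450.4  95.2 119.2] [32.2 32.2]
[371.  167.5] [321.8 180.2] [455.8  88.9 119.6] [32.4 32.4]
[371.  167.5] [342.3 205.6] [428.3  71.9 115.4] [0.1 0.1]
sl_far? [566.9 -44.5  83.9] [1.8 1.8]
sl2 [ 497.6 -100.5   84.4] [0.2 0.2]
hub [415.  301.9  82.9] [0.6 0.6]
```

View pics/topc.png

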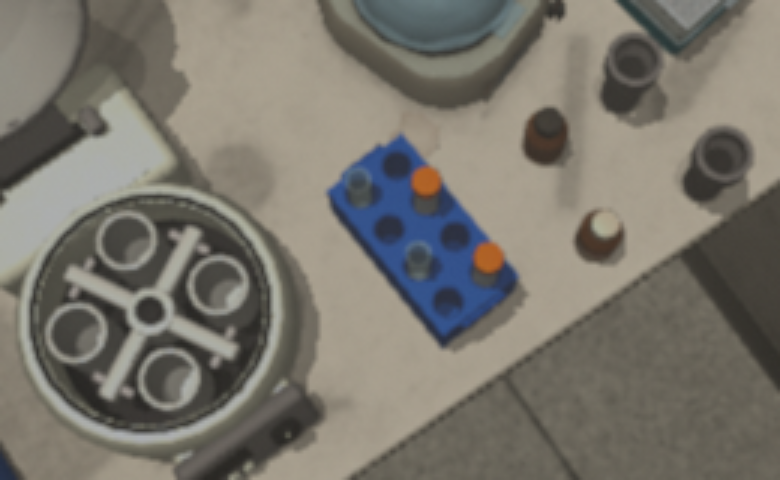

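View pics/scenec.png

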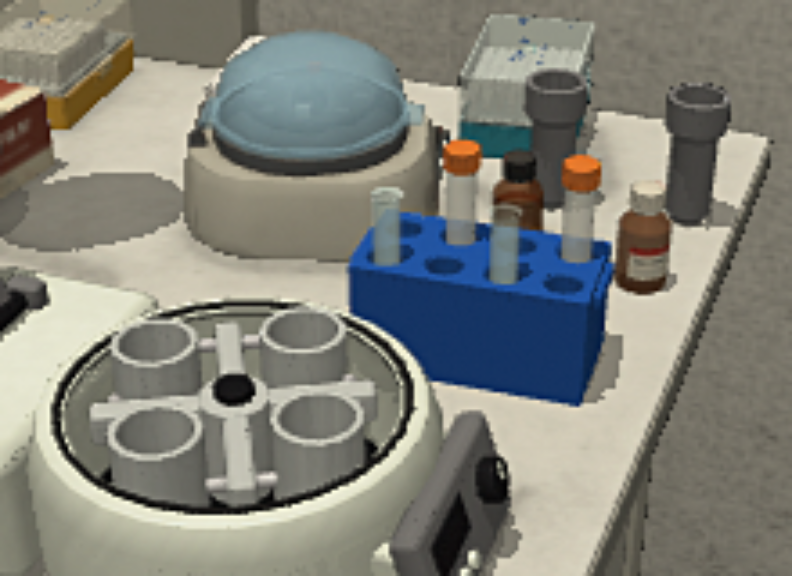

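```bash
python3 - <<'E'
from h import *
S=cam('scene');T=cam('top')
t=lambda x,y:((x+.5)/3-.5+180,(y+.5)/3-.5+120)
s=lambda x,y:((x+.5)/3.6-.5+210,(y+.5)/3.6-.5+120)
P={}
for n,a,b in (('slA',(634,61),(557,86)),('slB',(722,156),(698,97)),('bE',(218,284),(303,332)),('bW',(77,333),(152,433)),('bN',(126,240),(155,344)),('bS',(169,378),(317,420))):
    P[n],e=tri(ray(T,*t(*a)),ray(S,*s(*b))); print(n,P[n].round(1),np.round(e,1), onz(T,*t(*a),88 if n[0]=='s' else 90).round(1),onz(S,*s(*b),88 if n[0]=='s' else 90).round(1))
for pts in [[(112,108),(12,208)]]: pass
for p in ((43,230),(140,175)): print(onz(T,*t(*p),78).round(0))
E
```

```text
slA [567.9 -45.5  84.1] [0.2 0.2] [566.7 -44.7  88. ] [561.5 -39.4  88. ]
slB [493.5 -97.6  87.6] [0.5 0.5] [493.  -97.8  88. ] [493.3 -96.7  88. ]
bE [429.8 254.2  87.8] [0.4 0.4] [429.7 254.1  90. ] [426.7 255.9  90. ]
bW [404.5 351.4  87.8] [0.8 0.8] [403.5 350.2  90. ] [402.6 353.2  90. ]
bN [465.1 315.2  88.2] [0.5 0.5] [465.  315.3  90. ] [462.1 316.3  90. ]
bS [368.6 290.1  87.3] [0.2 0.2] [368.4 289.7  90. ] [365.4 292.   90. ]
[479. 375.  78.]
[514. 306.  78.]
```

>>> arm_command([
  [0, 0, -50, 0, 1],
  [-30, -30, -80, 0, 1],
  [-65, -65, -80, 0, 1],
  [-100, -100, -80, 0, 1],
  [-135, -135, -80, 0, 1],
])

```text
t: 0.85
eef_pos: [297.0, 411.0, 294.9]
tcp_rot: [3.141, 0.0, 2.788]
ft_force: [0.6, 0.5, 1.1]
opening: 0.999
grip_force: 0.0
```

>>> arm_command([
  [-35, -35, 0, 0, 1],
  [-70, -70, 0, 0, 1],
  [-105, -105, 0, 0, 1],
  [-140, -140, 0, 0, 1],
  [-170, -170, 0, 0, 1],
])

```text
t: 1.35
eef_pos: [397.6, 192.1, 294.9]
tcp_rot: [3.141, 0.001, 2.786]
ft_force: [0.6, 1.1, 0.5]
opening: 0.999
grip_force: 0.0
```

>>> arm_command([
  [-35, -35, 0, 0, 1],
  [-70, -70, 0, 0, 1],
  [-105, -105, 0, 0, 1],
  [-140, -140, 0, 0, 1],
  [-170, -170, 0, 0, 1],
])

```text
t: 1.85
eef_pos: [498.1, -26.7, 294.8]
tcp_rot: [3.141, 0.001, 2.786]
ft_force: [0.1, 1.2, 0.6]
opening: 0.999
grip_force: 0.0
```

>>> arm_command([
  [0, 0, 0, -8, 1],
  [0, 0, 0, -16, 1],
  [0, 0, 0, -24, 1],
  [0, 0, 0, -32, 1],
  [0, 0, 0, -40, 1],
])

```text
t: 2.35
eef_pos: [497.4, -24.3, 294.7]
tcp_rot: [3.142, 0.0, -2.793]
ft_force: [0.5, 0.9, 0.1]
opening: 0.999
grip_force: 0.0
```

>>> arm_command([
  [0, 0, 0, -7, 1],
  [0, 0, 0, -13.4, 1],
  [0, 0, 0, -13.4, 1],
  [0, 0, 0, -13.4, 1],
])

```text
t: 2.75
eef_pos: [497.4, -24.3, 294.6]
tcp_rot: [3.142, 0.0, -2.568]
ft_force: [-0.4, -0.2, 0.0]
opening: 1.002
grip_force: 0.0
```

```bash
cat >> h.py <<'E'
def mv(p):  # tool-axis shift to reach TCP p, from the measured pose
    s=env.state(); Rm=R.from_euler('xyz',s['tcp_rot']).as_matrix()
    return (Rm.T@(np.array(p)-s['eef_pos'])).round(1)
E
python3 - <<'E'
from h import *
c=cam('wrist'); save(c,'w1.png'); print(c['s']['eef_pos'],c['s']['tcp_rot'])
for p in ((567,-45,88),(493.5,-97.6,88),(484,108.5,122),(428.3,72,122)): print(np.round(proj(c,p),1))
E
```

```text
[497.41269355 -24.25449919 294.62349863] [ 3.14154697e+00  5.41146879e-05 -2.56770396e+00]
[278.  210.9]
[272.4 140.4]
[417.7 229.5]
[422.1 176.1]
```

View pics/w1.png

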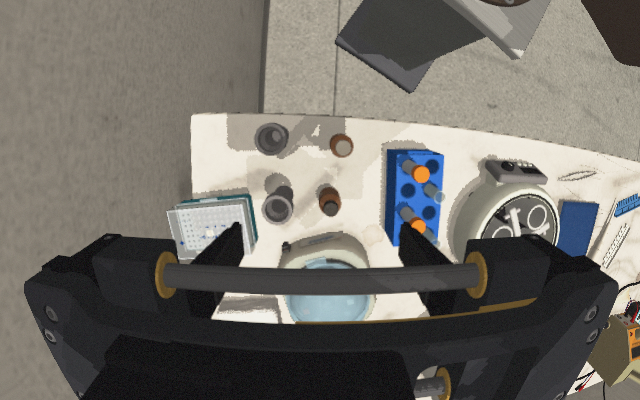

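```bash
python3 - <<'E'
from h import *
c=cam('wrist'); T=cam('top')
for p,z in (((329,207),66),((344,142),66),((279,206),88),((271,137),88),((250,205),60),((257,250),60)): print(p,onz(c,*p,z).round(0))
print(mv((493.5,-98,170)))
E
```

```text
(329, 207) [532.  11.  66.]
(344, 142) [449. -20.  66.]
(279, 206) [561. -47.  88.]
(271, 137) [ 491. -101.   88.]
(250, 205) [591. -81.  60.]
(257, 250) [646. -39.  60.]
[ 43.4 -59.8 124.6]
```

>>> arm_command([
  [25, -35, 30, 0, 1],
  [43, -60, 75, 0, 1],
  [43, -60, 120, 0, 0.8],
  [43, -60, 125, 0, 0.7],
  [43, -60, 125, 0, 0.7],
])

```text
t: 3.4
eef_pos: [494.1, -97.8, 169.6]
tcp_rot: [3.14, -0.001, -2.565]
ft_force: [0.2, -0.5, -0.5]
opening: 0.804
grip_force: 0.0
```

```bash
python3 - <<'E'
from h import *
c=cam('wrist'); save(c,'w2.png'); print(c['s']['eef_pos'],c['s']['opening'])
print(np.round(proj(c,(493.5,-98,88)),1))
E
```

```text
[494.12208213 -97.79754423 169.60141894] 0.8042527966818083
[321.1 202.6]
```

View pics/w2.png

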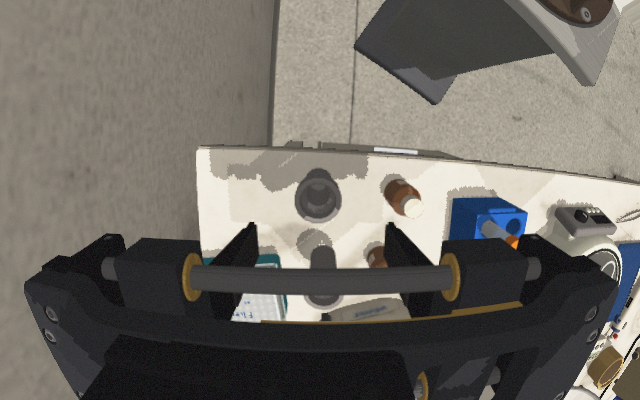

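```bash
cat >> h.py <<'E'
def circ(c,u,v,rmin,rmax,w=40,k=4,n=3,p2=25):
    u0,v0=int(u)-w,int(v)-w
    g=cv2.cvtColor(c['frame'][v0:v0+2*w,u0:u0+2*w],cv2.COLOR_RGB2GRAY)
    g=cv2.GaussianBlur(cv2.resize(g,None,fx=k,fy=k,interpolation=cv2.INTER_CUBIC),(5,5),0)
    h=cv2.HoughCircles(g,cv2.HOUGH_GRADIENT,1,10,param1=80,param2=p2,minRadius=int(rmin*k),maxRadius=int(rmax*k))
    return [] if h is None else [((x+.5)/k-.5+u0,(y+.5)/k-.5+v0,r/k) for x,y,r in h[0][:n]]
E
python3 - <<'E'
from h import *
c=cam('wrist')
for r in ((14,20),(20,28)):
  for x in circ(c,319,197,*r): print(np.round(x,1),onz(c,*x[:2],88).round(1))
print('collar px r', np.hypot(*(np.array(proj(c,(493.5+20.5,-98,88)))-proj(c,(493.5,-98,88)))))
save(c,'w2c.png',(279,157,359,237),5)
E
```

```text
[318.5 193.5  23.2] [ 489.3 -104.    88. ]
[319.5 196.5  25.6] [ 491.  -101.9   88. ]
[315.5 196.   20.6] [ 492.5 -104.9   88. ]
collar px r 22.998589718825592
```

View pics/w2c.png

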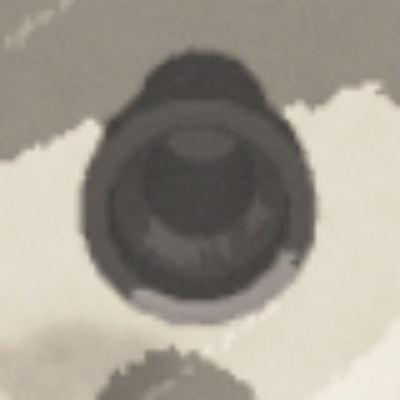

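>>> arm_command([
  [2.4, -1.7, 40, 0, 0.7],
  [2.4, -1.7, 80, 0, 0.7],
  [2.4, -1.7, 98, 0, 0.7],
  [2.4, -1.7, 103, 0, 0.7],
  [2.4, -1.7, 103, 0, 0.7],
])

```text
t: 4.0
eef_pos: [494.0, -100.6, 67.8]
tcp_rot: [-3.14, 0.001, -2.564]
ft_force: [0.6, -0.2, 0.6]
opening: 0.701
grip_force: 0.0
```

>>> arm_command([
  [0, 0, 0, 0, 0.55],
  [0, 0, 0, 0, 0.45],
  [0, 0, 0, 0, 0.35],
  [0, 0, 0, 0, 0.35],
  [0, 0, 0, 0, 0.35],
])

```text
t: 4.5
eef_pos: [493.5, -100.8, 67.2]
tcp_rot: [-3.141, 0.001, -2.564]
ft_force: [0.1, 0.1, 6.9]
opening: 0.438
grip_force: 29.8
```

>>> arm_command([
  [0, 0, 0, 0, 0.35],
  [0, 0, 0, 0, 0.35],
  [0, 0, 0, 0, 0.35],
  [0, 0, 0, 0, 0.35],
  [0, 0, 0, 0, 0.35],
])

```text
t: 5.0
eef_pos: [493.5, -100.9, 67.3]
tcp_rot: [-3.141, 0.001, -2.564]
ft_force: [-0.0, 0.4, 7.6]
opening: 0.442
grip_force: 29.8
```

>>> arm_command([
  [0, 0, -15, 0, 0.35],
  [0, 0, -55, 0, 0.35],
  [0, 0, -100, 0, 0.35],
  [0, 0, -150, 0, 0.35],
  [0, 0, -190, 0, 0.35],
])

```text
t: 5.5
eef_pos: [493.0, -100.7, 259.5]
tcp_rot: [-3.14, 0.001, -2.564]
ft_force: [0.0, 0.2, -0.4]
opening: 0.439
grip_force: 29.9
```

>>> arm_command([
  [-15, 35, 0, 0, 0.35],
  [-35, 80, 0, 0, 0.35],
  [-53, 125, 0, 0, 0.35],
  [-71, 170, 0, 0, 0.35],
  [-90, 212, 0, 0, 0.35],
])

```text
t: 6.0
eef_pos: [451.8, 127.8, 256.8]
tcp_rot: [3.142, 0.0, -2.565]
ft_force: [-0.3, 0.6, 0.6]
opening: 0.435
grip_force: 29.9
```

>>> arm_command([
  [-15, 40, 0, 0, 0.35],
  [-34, 80, 0, 0, 0.35],
  [-50, 118, 0, 0, 0.35],
  [-50, 120, 0, 0, 0.35],
  [-50, 120, 0, 0, 0.35],
])

```text
t: 6.5
eef_pos: [428.7, 254.4, 256.5]
tcp_rot: [3.142, -0.001, -2.562]
ft_force: [-0.3, -0.0, 0.2]
opening: 0.435
grip_force: 29.9
```

```bash
python3 - <<'E'
from h import *
c=cam('wrist'); save(c,'w3.png'); print(c['s']['eef_pos'],c['s']['opening'])
for p in ((430,254,90),(404,352,90),(465,315,90),(368.5,290,90)): print(np.round(proj(c,p),1))
E
```

```text
[428.67860091 254.40526786 256.46167711] 0.4353561286849906
[320.  182.5]
[402.5 209.5]
[347.2 234.7]
[377.7 154.6]
```

View pics/w3.png

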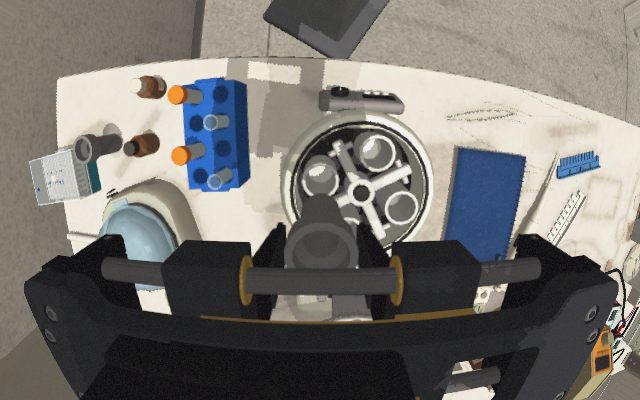

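```bash
python3 - <<'E'
from h import *
c=cam('wrist');e=c['s']['eef_pos']
for u,v in ((321,178),(377,152),(402,209)):
  print('--')
  for x in circ(c,u,v,14,22,w=28,n=3,p2=20): print(np.round(x,1),onz(c,*x[:2],90).round(1))
print('mouth pred',np.round(proj(c,e+[0,0,21]),1), circ(c,321,248,22,40,w=50,n=3))
save(c,'w3c.png',(275,125,435,285),3.7)
E
```

```text
--
[322.8 180.8  16.7] [427.1 254.7  90. ]
[320.  180.5  17.6] [428.5 251.9  90. ]
[322.8 178.   21.3] [424.4 252.9  90. ]
--
[377.8 153.   15.1] [367.4 288.3  90. ]
[379.5 149.5  21.8] [363.1 287.7  90. ]
[382.5 152.8  21.8] [364.2 292.6  90. ]
--
[402.8 208.   17.4] [402.9 350.4  90. ]
[403.2 210.5  19.4] [405.  352.8  90. ]
[399.8 211.2  21.8] [408.1 349.7  90. ]
mouth pred [321.2 257.3] []
```

View pics/w3c.png

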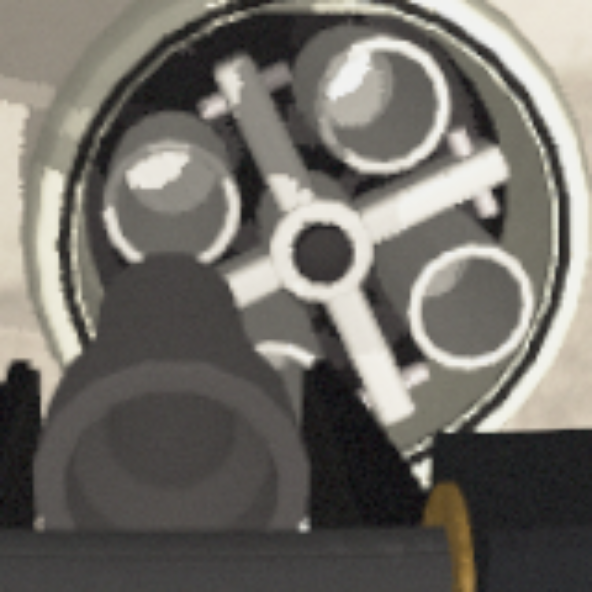

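>>> arm_command([
  [1.6, -0.6, 40, 0, 0.35],
  [1.6, -0.6, 75, 0, 0.35],
  [1.6, -0.6, 90, 0, 0.35],
  [1.6, -0.6, 90, 0, 0.35],
])

```text
t: 7.0
eef_pos: [427.9, 250.9, 165.0]
tcp_rot: [3.141, -0.004, -2.566]
ft_force: [0.7, 0.4, -0.5]
opening: 0.437
grip_force: 29.9
```

```bash
python3 - <<'E'
from h import *
c=cam('wrist');e=c['s']['eef_pos']; print(e)
save(c,'w4c.png',(230,90,430,290),4)
for z in (90,): print(np.round(proj(c,(e[0],e[1],z)),1),np.round(proj(c,(428.3,253.3,90)),1))
print('foot',np.round(proj(c,e+[0,0,-67]),1))
E
```

```text
[427.85806677 250.8999649  164.96675342]
[321.  205.8] [323.1 207.7]
foot [321.  208.6]
```

View pics/w4c.png

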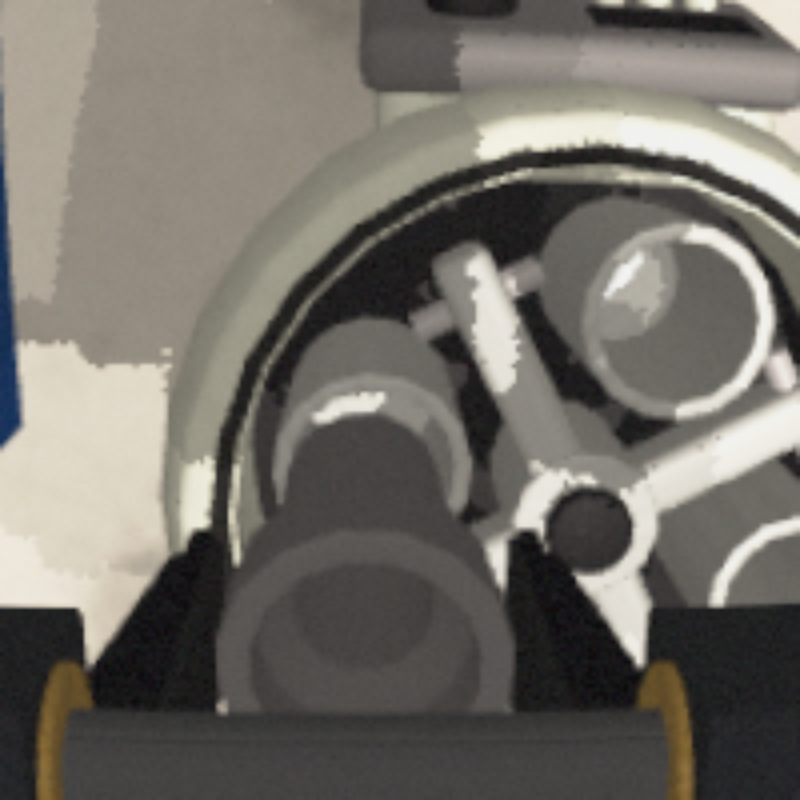

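>>> arm_command([
  [-1.2, 1.3, 0, 0, 0.35],
  [-1.2, 1.3, 8, 0, 0.35],
  [-1.2, 1.3, 16, 0, 0.35],
  [-1.2, 1.3, 24, 0, 0.35],
  [-1.2, 1.3, 30, 0, 0.35],
])

```text
t: 7.55
eef_pos: [428.3, 254.2, 135.9]
tcp_rot: [3.141, -0.0, -2.564]
ft_force: [0.6, -0.5, 0.2]
opening: 0.436
grip_force: 29.9
```

>>> arm_command([
  [0, 0, 6, 0, 0.35],
  [0, 0, 12, 0, 0.35],
  [0, 0, 18, 0, 0.35],
  [0, 0, 24, 0, 0.35],
  [0, 0, 24, 0, 0.35],
])

```text
t: 8.05
eef_pos: [428.2, 254.2, 111.9]
tcp_rot: [3.141, -0.001, -2.564]
ft_force: [-0.4, 0.7, -1.2]
opening: 0.441
grip_force: 29.9
```

>>> arm_command([
  [0, 0, 4, 0, 0.35],
  [0, 0, 8, 0, 0.35],
  [0, 0, 12, 0, 0.35],
  [0, 0, 14, 0, 0.35],
  [0, 0, 14, 0, 0.35],
])

```text
t: 8.55
eef_pos: [428.4, 254.2, 98.4]
tcp_rot: [3.141, -0.0, -2.564]
ft_force: [-0.4, 0.3, -0.4]
opening: 0.439
grip_force: 29.9
```

>>> arm_command([
  [0, 0, 1, 0, 0.35],
  [0, 0, 2, 0, 0.35],
  [0, 0, 2, 0, 0.35],
])

```text
t: 8.85
eef_pos: [428.6, 254.3, 96.8]
tcp_rot: [-3.142, 0.0, -2.564]
ft_force: [-0.1, -0.2, 2.9]
opening: 0.439
grip_force: 29.9
```

>>> arm_command([
  [0, 0, 0, 0, 0.5],
  [0, 0, 0, 0, 0.6],
  [0, 0, 0, 0, 0.6],
  [0, 0, 0, 0, 0.6],
  [0, 0, 0, 0, 0.6],
])

```text
t: 9.35
eef_pos: [428.5, 254.3, 96.6]
tcp_rot: [3.142, 0.0, -2.564]
ft_force: [-0.2, 0.1, -0.5]
opening: 0.601
grip_force: 0.0
```

>>> arm_command([
  [0, 0, -30, 0, 0.6],
  [0, 0, -80, 0, 0.6],
  [0, 0, -130, 0, 0.6],
  [0, 0, -165, 0, 0.6],
  [0, 0, -165, 0, 0.6],
])

```text
t: 9.85
eef_pos: [429.8, 254.9, 266.1]
tcp_rot: [-3.14, 0.008, -2.564]
ft_force: [-0.0, -0.9, -0.9]
opening: 0.599
grip_force: 0.0
```

```bash
python3 - <<'E'
from h import *
c=cam('wrist');e=c['s']['eef_pos']; print(e)
save(c,'w5.png',(270,110,470,260),4)
for p in ((428.3,254,117),(403.2,351.5,90),(428.3,254,90)): print(np.round(proj(c,p),1))
E
```

```text
[429.84557923 254.88082689 266.13721332]
[321.3 182.4]
[401.2 203.9]
[321.3 177.1]
```

View pics/w5.png

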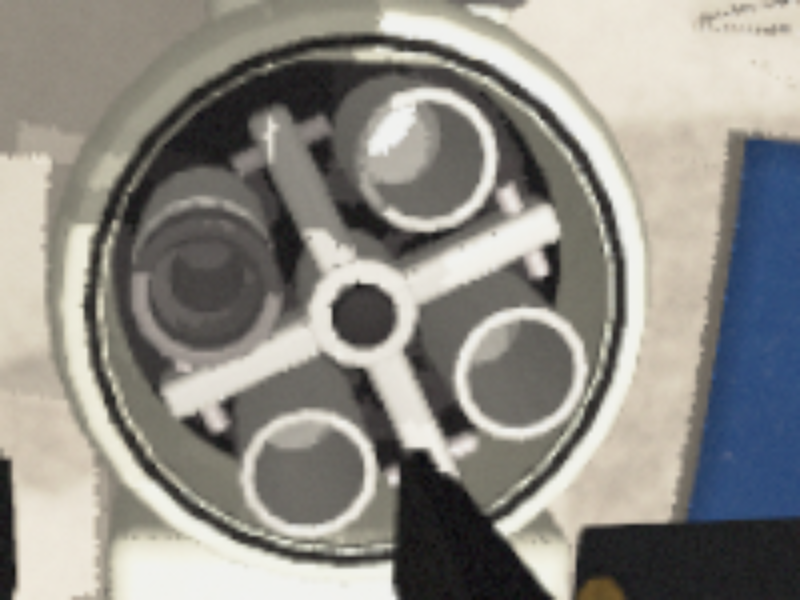

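>>> arm_command([
  [7, -45, 0, 0, 0.6],
  [14, -90, 0, 0, 0.6],
  [21, -135, 0, 0, 0.6],
  [28, -180, 0, 0, 0.6],
  [35, -225, 0, 0, 0.6],
])

```text
t: 10.4
eef_pos: [521.9, 44.8, 259.9]
tcp_rot: [3.14, -0.002, -2.564]
ft_force: [1.1, 0.1, 0.2]
opening: 0.6
grip_force: 0.0
```

>>> arm_command([
  [7, -45, 0, 8, 0.6],
  [16, -90, 10, 16, 0.6],
  [16, -101, 40, 24, 0.6],
  [16, -101, 70, 32, 0.6],
  [16, -101, 91, 40, 0.6],
])

```text
t: 10.9
eef_pos: [562.4, -47.2, 166.8]
tcp_rot: [3.141, -0.005, 3.014]
ft_force: [-0.8, 0.8, -0.6]
opening: 0.599
grip_force: 0.0
```

>>> arm_command([
  [0, 0, 0, 8, 0.6],
  [0, 0, 0, 16, 0.6],
  [0, 0, 0, 20, 0.6],
  [0, 0, 0, 20, 0.6],
])

```text
t: 11.3
eef_pos: [562.9, -46.6, 168.9]
tcp_rot: [-3.141, -0.003, 2.671]
ft_force: [0.2, 0.1, -0.2]
opening: 0.602
grip_force: 0.0
```

```bash
python3 - <<'E'
from h import *
c=cam('wrist');e=c['s']['eef_pos']; print(e,c['s']['tcp_rot'])
save(c,'w6.png',(220,90,420,240),4)
print(np.round(proj(c,(565,-46,88)),1))
E
```

```text
[562.92654845 -46.63407141 168.89207257] [-3.14094399e+00 -2.73736501e-03  2.67060015e+00]
[323.7 204.7]
```

View pics/w6.png

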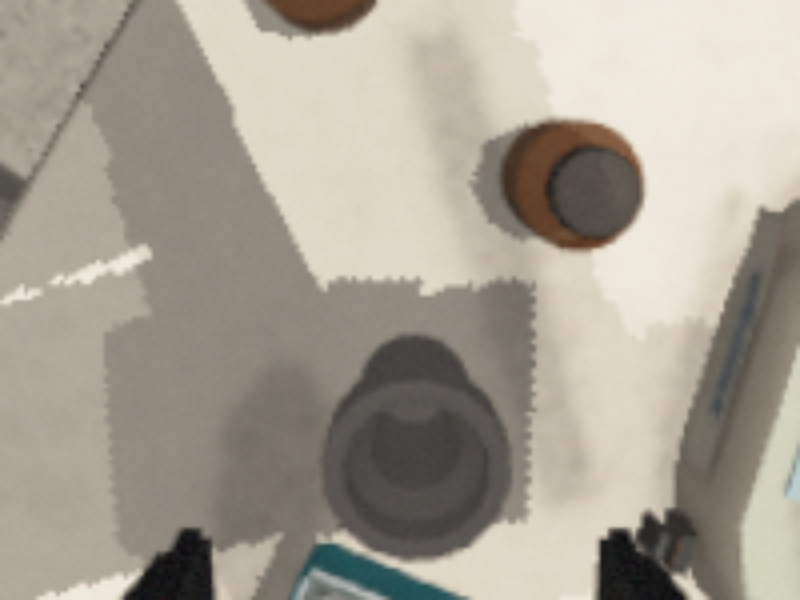

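>>> arm_command([
  [-4.2, 1.9, 40, 0, 0.6],
  [-4.2, 1.9, 80, 0, 0.6],
  [-4.2, 1.9, 97, 0, 0.6],
  [-4.2, 1.9, 102, 0, 0.6],
  [-4.2, 1.9, 102, 0, 0.6],
])

```text
t: 11.85
eef_pos: [568.0, -46.9, 68.0]
tcp_rot: [-3.141, -0.001, 2.673]
ft_force: [1.0, 0.3, 0.4]
opening: 0.601
grip_force: 0.0
```

>>> arm_command([
  [0, 0, 0, 0, 0.5],
  [0, 0, 0, 0, 0.4],
  [0, 0, 0, 0, 0.35],
  [0, 0, 0, 0, 0.35],
  [0, 0, 0, 0, 0.35],
])

```text
t: 12.35
eef_pos: [568.9, -47.0, 69.7]
tcp_rot: [3.141, 0.002, 2.672]
ft_force: [0.6, -0.5, 6.5]
opening: 0.439
grip_force: 30.0
```

>>> arm_command([
  [0, 0, -15, 0, 0.35],
  [0, 0, -60, 0, 0.35],
  [0, 0, -110, -8, 0.35],
  [0, 0, -155, -16, 0.35],
  [0, 0, -195, -24, 0.35],
])

```text
t: 12.85
eef_pos: [568.1, -46.9, 266.4]
tcp_rot: [-3.141, 0.002, 3.096]
ft_force: [0.9, 0.1, -0.8]
opening: 0.44
grip_force: 30.0
```

>>> arm_command([
  [0, 0, 0, -8, 0.35],
  [0, 0, 0, -16, 0.35],
  [0, 0, 0, -24, 0.35],
  [0, 0, 0, -32, 0.35],
  [0, 0, 0, -36, 0.35],
])

```text
t: 13.35
eef_pos: [568.1, -46.9, 263.9]
tcp_rot: [-3.142, 0.0, -2.559]
ft_force: [0.2, 1.1, -0.2]
opening: 0.438
grip_force: 30.0
```

>>> arm_command([
  [-8, 42, 0, 0, 0.35],
  [-16, 85, 0, 0, 0.35],
  [-24, 127, 0, 0, 0.35],
  [-32, 170, 0, 0, 0.35],
  [-40, 212, 0, 0, 0.35],
])

```text
t: 13.85
eef_pos: [485.0, 153.9, 264.0]
tcp_rot: [-3.141, 0.001, -2.565]
ft_force: [0.5, 0.0, -0.3]
opening: 0.438
grip_force: 30.0
```

>>> arm_command([
  [-8, 42, 0, 0, 0.35],
  [-16, 85, 0, 0, 0.35],
  [-24, 127, 0, 0, 0.35],
  [-32, 170, 0, 0, 0.35],
  [-39, 205, 0, 0, 0.35],
])

```text
t: 14.35
eef_pos: [405.6, 347.4, 264.0]
tcp_rot: [3.141, 0.001, -2.564]
ft_force: [0.0, -0.4, -0.4]
opening: 0.438
grip_force: 30.0
```

```bash
python3 - <<'E'
from h import *
c=cam('wrist');e=c['s']['eef_pos']; print(e,c['s']['tcp_rot'],c['s']['opening'])
print(mv((403.8,351.5,170)))
E
```

```text
[405.5990441  347.37851648 263.96428452] [ 3.14141564e+00  5.07538997e-04 -2.56358952e+00] 0.4379029067335567
[-0.   0.9 93.9]
```

>>> arm_command([
  [0, 1, 40, 0, 0.35],
  [0, 1, 80, 0, 0.35],
  [0, 1, 94, 0, 0.35],
  [0, 1, 94, 0, 0.35],
  [0, 1, 94, 0, 0.35],
])

```text
t: 14.9
eef_pos: [406.7, 346.5, 170.3]
tcp_rot: [3.142, 0.001, -2.564]
ft_force: [-0.1, 0.3, -0.4]
opening: 0.438
grip_force: 30.0
```

```bash
python3 - <<'E'
from h import *
c=cam('wrist');e=c['s']['eef_pos']; print(e)
save(c,'w7c.png',(230,90,430,290),4)
E
```

```text
[406.68071295 346.52551973 170.31746279]
```

View pics/w7c.png

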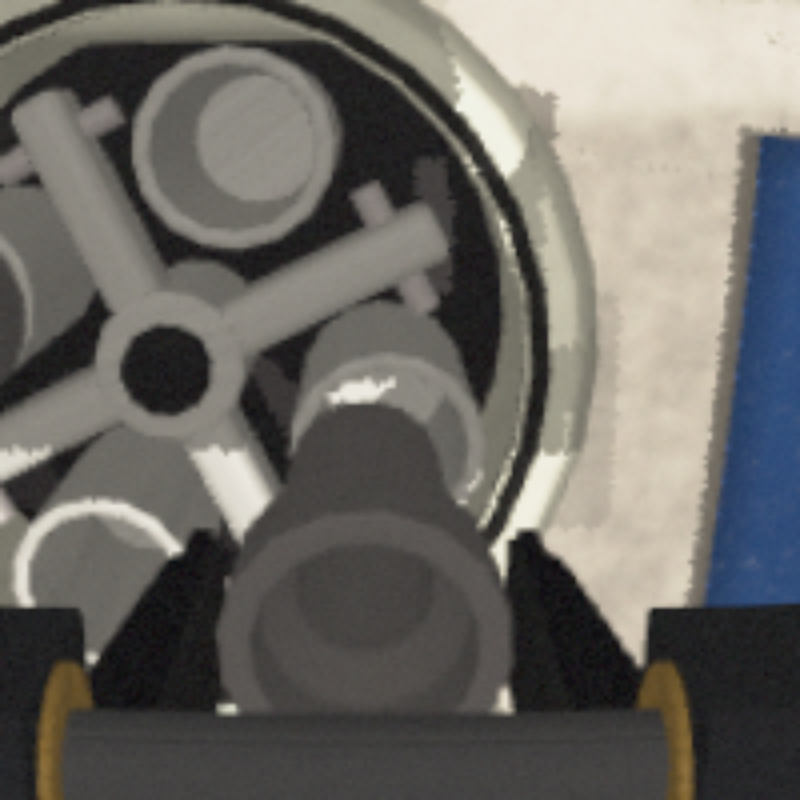

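>>> arm_command([
  [0.5, 5, 0, 0, 0.35],
  [0.5, 5, 0, 0, 0.35],
  [0.5, 5, 5, 0, 0.35],
  [0.5, 5, 12, 0, 0.35],
  [0.5, 5, 20, 0, 0.35],
])

```text
t: 15.45
eef_pos: [403.2, 350.3, 149.1]
tcp_rot: [3.142, 0.0, -2.564]
ft_force: [-0.6, -0.3, -1.4]
opening: 0.437
grip_force: 30.0
```

```bash
python3 - <<'E'
from h import *
print(env.state()['eef_pos'],env.state()['eef_pos'],mv((403.8,351.5,100)))
E
```

```text
[403.22469117 350.29586785 149.08116422] [403.22469117 350.29586785 149.08116422] [-1.1  0.7 49.1]
```

>>> arm_command([
  [-0.3, 0.4, 8, 0, 0.35],
  [-0.3, 0.4, 16, 0, 0.35],
  [-0.3, 0.4, 24, 0, 0.35],
  [-0.3, 0.4, 32, 0, 0.35],
  [-0.3, 0.4, 36, 0, 0.35],
])

```text
t: 15.95
eef_pos: [403.1, 350.7, 112.7]
tcp_rot: [3.142, -0.001, -2.564]
ft_force: [-0.1, -0.3, -0.7]
opening: 0.439
grip_force: 30.0
```

>>> arm_command([
  [0, 0, 4, 0, 0.35],
  [0, 0, 7, 0, 0.35],
  [0, 0, 10, 0, 0.35],
  [0, 0, 12, 0, 0.35],
  [0, 0, 12, 0, 0.35],
])

```text
t: 16.45
eef_pos: [403.2, 350.8, 101.5]
tcp_rot: [3.142, -0.0, -2.564]
ft_force: [0.9, -0.6, -0.2]
opening: 0.44
grip_force: 30.0
```

>>> arm_command([
  [0, 0, 1, 0, 0.35],
  [0, 0, 2, 0, 0.35],
  [0, 0, 3, 0, 0.35],
  [0, 0, 3, 0, 0.35],
])

```text
t: 16.85
eef_pos: [403.5, 350.9, 98.8]
tcp_rot: [-3.142, 0.001, -2.564]
ft_force: [0.6, -0.3, 1.1]
opening: 0.44
grip_force: 30.0
```

>>> arm_command([
  [0, 0, 0, 0, 0.5],
  [0, 0, 0, 0, 0.6],
  [0, 0, 0, 0, 0.6],
  [0, 0, 0, 0, 0.6],
])

```text
t: 17.25
eef_pos: [403.2, 350.8, 98.6]
tcp_rot: [3.142, -0.0, -2.564]
ft_force: [-0.5, 0.2, 0.6]
opening: 0.594
grip_force: 0.0
```

>>> arm_command([
  [0, 0, -40, 0, 0.6],
  [0, 0, -90, 0, 0.6],
  [0, 0, -140, 0, 0.6],
  [5, -20, -170, 0, 0.6],
  [15, -60, -170, 0, 0.6],
])

```text
t: 17.75
eef_pos: [424.3, 293.7, 272.8]
tcp_rot: [-3.141, 0.008, -2.561]
ft_force: [1.0, -0.1, -0.4]
opening: 0.598
grip_force: 0.0
```

>>> arm_command([
  [12, -47, 0, 0, 0.5],
  [24, -94, 0, 0, 0.45],
  [36, -141, 0, 0, 0.45],
  [50, -188, 40, 0, 0.45],
  [50, -188, 68, 0, 0.45],
])

```text
t: 18.25
eef_pos: [485.5, 104.6, 200.8]
tcp_rot: [-3.14, 0.003, -2.567]
ft_force: [1.0, 0.5, -0.5]
opening: 0.45
grip_force: 0.0
```

>>> arm_command([
  [0, 0, 0, 0, 0.45],
  [0, 0, 0, 0, 0.45],
])

```text
t: 18.45
eef_pos: [484.2, 107.8, 201.1]
tcp_rot: [3.141, -0.001, -2.565]
ft_force: [-0.0, 0.3, 0.7]
opening: 0.45
grip_force: 0.0
```

```bash
python3 - <<'E'
from h import *
c=cam('wrist');e=c['s']['eef_pos']; print(e)
h=cv2.cvtColor(c['frame'],cv2.COLOR_RGB2HSV); m=cv2.inRange(h,(3,150,100),(18,255,255))
n,_,st,ce=cv2.connectedComponentsWithStats(m)
for i in range(1,n):
    if st[i,4]>60: print(ce[i].round(1),st[i].tolist(),onz(c,*ce[i],120).round(1))
for p in ((484,107.5,122),(428.3,71,122),(484,107.5,115),(428.3,71,115)): print(np.round(proj(c,p),1))
save(c,'w8.png',(220,60,440,280),2.7)
E
```

```text
[484.1628695  107.82121757 201.12539026]
[320.7 121.6] [309, 110, 24, 24, 445] [426.9  70.3 120. ]
[322.  199.3] [311, 187, 23, 25, 448] [480.7 106.6 120. ]
[320.8 203.7]
[320.4 123.5]
[320.8 201.4]
[320.4 123.3]
```

View pics/w8.png

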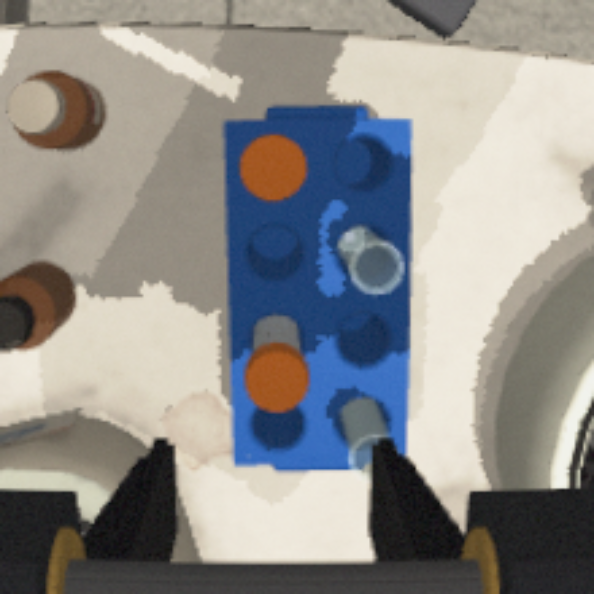

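>>> arm_command([
  [0, 0, 30, 0, 0.36],
  [0, 0, 60, 0, 0.36],
  [0, 0, 85, 0, 0.36],
  [0, 0, 102, 0, 0.36],
  [0, 0, 105, 0, 0.36],
])

```text
t: 19.0
eef_pos: [484.2, 108.7, 95.6]
tcp_rot: [3.141, -0.0, -2.563]
ft_force: [-1.0, 0.7, -0.3]
opening: 0.361
grip_force: 0.0
```

>>> arm_command([
  [0, 0, 0, 0, 0.3],
  [0, 0, 0, 0, 0.2],
  [0, 0, 0, 0, 0.12],
  [0, 0, 0, 0, 0.12],
  [0, 0, 0, 0, 0.12],
])

```text
t: 19.5
eef_pos: [484.7, 107.6, 96.4]
tcp_rot: [-3.141, 0.002, -2.564]
ft_force: [0.0, 0.1, 6.7]
opening: 0.207
grip_force: 30.0
```

>>> arm_command([
  [0, 0, -10, 0, 0.12],
  [0, 0, -40, 0, 0.12],
  [0, 0, -75, 0, 0.12],
  [0, 0, -115, 0, 0.12],
  [0, 0, -155, 0, 0.12],
])

```text
t: 20.0
eef_pos: [483.6, 107.5, 252.9]
tcp_rot: [3.141, -0.0, -2.565]
ft_force: [0.7, 0.6, -0.4]
opening: 0.205
grip_force: 30.0
```

>>> arm_command([
  [-8, 35, 0, 0, 0.12],
  [-16, 75, 0, 0, 0.12],
  [-25, 115, 0, 0, 0.12],
  [-33, 150, 0, 0, 0.12],
  [-33, 153.6, 0, 0, 0.12],
])

```text
t: 20.5
eef_pos: [426.5, 256.8, 251.3]
tcp_rot: [3.141, 0.0, -2.561]
ft_force: [0.5, -0.2, 0.1]
opening: 0.21
grip_force: 30.0
```

>>> arm_command([
  [0, 0, 0, 0, 0.12],
  [0, 0, 10, 0, 0.12],
  [0, 0, 20, 0, 0.12],
  [0, 0, 25, 0, 0.12],
  [0, 0, 25, 0, 0.12],
])

```text
t: 21.0
eef_pos: [427.9, 253.5, 224.5]
tcp_rot: [3.141, -0.002, -2.565]
ft_force: [0.2, -0.3, 0.4]
opening: 0.209
grip_force: 30.0
```

```bash
python3 - <<'E'
from h import *
c=cam('wrist');e=c['s']['eef_pos']; print(e,c['s']['opening'],mv((428.5,254.3,215)))
save(c,'w9.png',(230,90,430,240),4)
print(np.round(proj(c,(428.5,254.3,117)),1),np.round(proj(c,e-[0,0,92]),1))
E
```

```text
[427.89808474 253.54310514 224.53645399] 0.2085773748426456 [-0.6  0.2 10.1]
[321.3 196.5] [321. 200.]
```

View pics/w9.png

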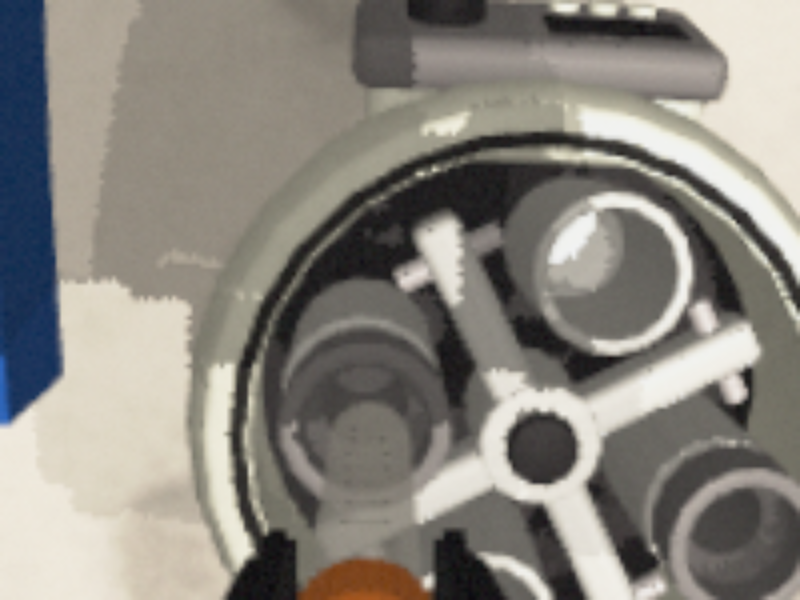

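The sleeve collar is at crop (366,416), and the tube foot hangs within 1 mm of its axis. That was picture 15, one over the viewing limit because I lost count of the crops. I'll view no more and check by numbers from here.

>>> arm_command([
  [-0.6, 0.2, 8, 0, 0.12],
  [-0.6, 0.2, 18, 0, 0.12],
  [-0.6, 0.2, 28, 0, 0.12],
  [-0.6, 0.2, 36, 0, 0.12],
  [-0.6, 0.2, 40, 0, 0.12],
])

```text
t: 21.55
eef_pos: [428.1, 254.7, 184.5]
tcp_rot: [3.141, -0.001, -2.564]
ft_force: [-0.4, -0.4, -0.6]
opening: 0.206
grip_force: 30.0
```

>>> arm_command([
  [0, 0, 8, 0, 0.12],
  [0, 0, 16, 0, 0.12],
  [0, 0, 24, 0, 0.12],
  [0, 0, 30, 0, 0.12],
  [0, 0, 30, 0, 0.12],
])

```text
t: 22.05
eef_pos: [428.1, 254.6, 154.8]
tcp_rot: [3.141, -0.001, -2.564]
ft_force: [-0.1, -0.1, 0.1]
opening: 0.213
grip_force: 30.0
```

>>> arm_command([
  [0, 0, 6, 0, 0.12],
  [0, 0, 12, 0, 0.12],
  [0, 0, 18, 0, 0.12],
  [0, 0, 23, 0, 0.12],
  [0, 0, 23, 0, 0.12],
])

```text
t: 22.55
eef_pos: [428.1, 254.7, 131.9]
tcp_rot: [3.141, -0.001, -2.564]
ft_force: [0.4, -0.0, -0.1]
opening: 0.212
grip_force: 30.0
```

>>> arm_command([
  [0, 0, 1.5, 0, 0.12],
  [0, 0, 3, 0, 0.12],
  [0, 0, 4, 0, 0.12],
  [0, 0, 4, 0, 0.12],
])

```text
t: 22.95
eef_pos: [428.4, 254.8, 128.6]
tcp_rot: [3.142, 0.0, -2.564]
ft_force: [-0.5, -0.4, 0.1]
opening: 0.207
grip_force: 30.0
```

>>> arm_command([
  [0, 0, 1, 0, 0.12],
  [0, 0, 1, 0, 0.2],
  [0, 0, 1, 0, 0.35],
  [0, 0, 1, 0, 0.35],
  [0, 0, 1, 0, 0.35],
])

```text
t: 23.45
eef_pos: [428.3, 254.8, 127.6]
tcp_rot: [3.142, 0.0, -2.564]
ft_force: [0.2, 0.2, -0.1]
opening: 0.345
grip_force: 0.0
```

>>> arm_command([
  [0, 0, -30, 0, 0.36],
  [0, 0, -75, 0, 0.36],
  [20, -30, -90, 0, 0.36],
  [45, -70, -90, 0, 0.36],
  [70, -110, -90, 0, 0.36],
])

```text
t: 23.95
eef_pos: [429.5, 123.3, 218.2]
tcp_rot: [-3.141, 0.001, -2.563]
ft_force: [0.0, 0.2, -0.7]
opening: 0.361
grip_force: 0.0
```

>>> arm_command([
  [25, -35, 0, 0, 0.36],
  [30, -44, 15, 0, 0.36],
  [30, -44, 15, 0, 0.36],
  [30, -44, 15, 0, 0.36],
])

```text
t: 24.35
eef_pos: [428.6, 71.4, 202.8]
tcp_rot: [3.141, -0.0, -2.565]
ft_force: [-0.0, 0.2, -0.1]
opening: 0.364
grip_force: 0.0
```

```bash
python3 - <<'E'
from h import *
c=cam('wrist');e=c['s']['eef_pos']; print(e,c['s']['opening'],mv((428.3,71,96)))
def org(c,a):
    h=cv2.cvtColor(c['frame'],cv2.COLOR_RGB2HSV); m=cv2.inRange(h,(3,150,100),(18,255,255))
    n,_,st,ce=cv2.connectedComponentsWithStats(m)
    return [ce[i] for i in range(1,n) if st[i,4]>a]
for q in org(c,60): print(q.round(1),onz(c,*q,120).round(1),onz(c,*q,150).round(1))
for p in ((428.3,71,120),(428.4,254.8,150)): print(np.round(proj(c,p),1))
S,T=cam('scene'),cam('top')
print(org(S,15),org(T,15))
for p in org(S,15):
  for q in org(T,15):
    x,er=tri(ray(S,*p),ray(T,*q)); 
    if er[0]<6: print(p.round(1),q.round(1),x.round(1),round(er[0],1))
E
```

```text
[428.60186065  71.38771725 202.75893541] 0.364164430974881 [  0.8  -0.4 107. ]
[321.1 199.3] [425.9  69.7 120. ] [418.9  65.1 150. ]
[471.2 306.8] [439.1 272.7 120. ] [430.5 244.1 150. ]
[631.5 376.1] [392.3 946.2 120. ] [389.2 837.6 150. ]
[320.8 202.3]
[479.2 309. ]
[array([210.04347826, 143.69565217]), array([371.32954545, 167.55681818]), array([292.38016529, 180.95867769]), array([ 36.9375, 380.25  ])] [array([252.02040816,  36.17857143]), array([249.62352941, 205.62352941])]
[292.4 181. ] [249.6 205.6] [435.7 250.6 145.1] 0.6
```

>>> arm_command([
  [0.5, -0.4, 30, 0, 0.36],
  [0.5, -0.4, 60, 0, 0.36],
  [0.5, -0.4, 85, 0, 0.36],
  [0.5, -0.4, 102, 0, 0.36],
  [0.5, -0.4, 107, 0, 0.36],
])

```text
t: 25.0
eef_pos: [427.9, 71.3, 94.5]
tcp_rot: [3.14, -0.002, -2.563]
ft_force: [-0.6, -0.1, 1.0]
opening: 0.358
grip_force: 0.0
```

>>> arm_command([
  [0, 0, 0, 0, 0.3],
  [0, 0, 0, 0, 0.2],
  [0, 0, 0, 0, 0.12],
  [0, 0, 0, 0, 0.12],
  [0, 0, 0, 0, 0.12],
])

```text
t: 25.5
eef_pos: [428.7, 70.6, 96.2]
tcp_rot: [-3.141, 0.001, -2.564]
ft_force: [0.3, 0.1, 2.8]
opening: 0.212
grip_force: 30.0
```

>>> arm_command([
  [0, 0, -10, 0, 0.12],
  [0, 0, -40, 0, 0.12],
  [0, 0, -80, 0, 0.12],
  [0, 0, -130, 0, 0.12],
  [0, 0, -180, 0, 0.12],
])

```text
t: 26.0
eef_pos: [427.6, 70.5, 278.3]
tcp_rot: [3.141, -0.0, -2.564]
ft_force: [0.5, -0.8, -0.1]
opening: 0.21
grip_force: 30.0
```

>>> arm_command([
  [-20, 38, 0, 0, 0.12],
  [-42, 80, 0, 0, 0.12],
  [-64, 120, 0, 0, 0.12],
  [-86, 162, 0, 0, 0.12],
  [-108, 203, 0, 0, 0.12],
])

```text
t: 26.5
eef_pos: [407.3, 301.3, 276.6]
tcp_rot: [-3.142, 0.001, -2.564]
ft_force: [2.1, -0.1, 0.3]
opening: 0.208
grip_force: 30.0
```

>>> arm_command([
  [-20, 38, 0, 0, 0.12],
  [-24, 45.5, 10, 0, 0.12],
  [-24, 45.5, 35, 0, 0.12],
  [-24, 45.5, 50, 0, 0.12],
  [-24, 45.5, 50, 0, 0.12],
])

```text
t: 27.0
eef_pos: [402.5, 349.9, 224.3]
tcp_rot: [-3.141, -0.004, -2.564]
ft_force: [0.4, 0.4, -0.3]
opening: 0.21
grip_force: 30.0
```

```bash
python3 - <<'E'
from h import *
e=env.state()['eef_pos']; print(e,mv((403.4,350.9,185)))
c=cam('wrist')
u,v=proj(c,(403.4,350.9,117)); print('pred mouth',round(u,1),round(v-2.5,1))
r=310*20.5/np.linalg.norm(c['T'][:3,3]-[403.4,350.9,117]); print(r)
for x in circ(c,u,v-2.5,r-6,r+3,w=32,n=4,p2=15): print(np.round(x,1))
E
```

```text
[402.5497468  349.91362209 224.27719571] [-1.4  0.4 39.3]
pred mouth 321.4 194.6
22.09262108062476
[321.  194.2  23.8]
[321.2 191.5  20.9]
[319.2 189.8  20.4]
[322.5 197.8  24. ]
```

>>> arm_command([
  [-1, 0.4, 6, 0, 0.12],
  [-1, 0.4, 16, 0, 0.12],
  [-1, 0.4, 26, 0, 0.12],
  [-1, 0.4, 35, 0, 0.12],
  [-1, 0.4, 40, 0, 0.12],
])

```text
t: 27.55
eef_pos: [403.8, 351.5, 184.5]
tcp_rot: [3.142, -0.001, -2.564]
ft_force: [-0.2, -0.5, -0.6]
opening: 0.208
grip_force: 30.0
```

>>> arm_command([
  [0, 0, 8, 0, 0.12],
  [0, 0, 16, 0, 0.12],
  [0, 0, 24, 0, 0.12],
  [0, 0, 30, 0, 0.12],
  [0, 0, 30, 0, 0.12],
])

```text
t: 28.05
eef_pos: [403.8, 351.5, 154.8]
tcp_rot: [3.142, -0.001, -2.564]
ft_force: [0.4, -0.6, 0.5]
opening: 0.21
grip_force: 30.0
```

>>> arm_command([
  [0, 0, 6, 0, 0.12],
  [0, 0, 12, 0, 0.12],
  [0, 0, 18, 0, 0.12],
  [0, 0, 23, 0, 0.12],
  [0, 0, 23, 0, 0.12],
])

```text
t: 28.55
eef_pos: [403.8, 351.5, 131.9]
tcp_rot: [3.142, -0.001, -2.564]
ft_force: [0.3, -0.0, -0.4]
opening: 0.208
grip_force: 30.0
```

>>> arm_command([
  [0, 0, 1.5, 0, 0.12],
  [0, 0, 3, 0, 0.12],
  [0, 0, 4, 0, 0.12],
  [0, 0, 4, 0, 0.12],
])

```text
t: 28.95
eef_pos: [404.0, 351.7, 128.6]
tcp_rot: [3.142, -0.0, -2.564]
ft_force: [1.1, 2.1, -0.3]
opening: 0.208
grip_force: 30.0
```

>>> arm_command([
  [0, 0, 1, 0, 0.12],
  [0, 0, 1, 0, 0.2],
  [0, 0, 1, 0, 0.35],
  [0, 0, 1, 0, 0.35],
  [0, 0, 1, 0, 0.35],
])

```text
t: 29.45
eef_pos: [404.1, 351.7, 127.7]
tcp_rot: [3.142, 0.0, -2.564]
ft_force: [-0.5, 0.3, 0.5]
opening: 0.345
grip_force: 0.0
```

>>> arm_command([
  [0, 0, -30, 0, 0.36],
  [0, 0, -75, 0, 0.36],
  [0, 0, -120, 0, 0.36],
  [20, -38, -130, 0, 0.36],
  [42, -80, -130, 0, 0.36],
])

```text
t: 29.95
eef_pos: [412.8, 261.7, 259.6]
tcp_rot: [-3.141, 0.004, -2.562]
ft_force: [0.9, -0.2, -0.8]
opening: 0.36
grip_force: 0.0
```

>>> arm_command([
  [20, -38, 0, 0, 0.36],
  [42, -80, 0, 0, 0.36],
  [64, -120, 0, 0, 0.36],
  [86, -160, 0, 0, 0.36],
  [86, -160, 0, 0, 0.36],
])

```text
t: 30.45
eef_pos: [428.0, 76.7, 257.8]
tcp_rot: [-3.141, 0.0, -2.569]
ft_force: [0.8, 0.5, 0.5]
opening: 0.354
grip_force: 0.0
```

```bash
python3 - <<'E'
from h import *
def org(c,a):
    h=cv2.cvtColor(c['frame'],cv2.COLOR_RGB2HSV); m=cv2.inRange(h,(3,150,100),(18,255,255))
    n,_,st,ce=cv2.connectedComponentsWithStats(m)
    return [ce[i] for i in range(1,n) if st[i,4]>a]
S,T,W=cam('scene'),cam('top'),cam('wrist'); print(W['s']['eef_pos'])
for p in org(S,15):
  for q in org(T,15):
    x,er=tri(ray(S,*p),ray(T,*q))
    if er[0]<6: print(p.round(1),q.round(1),x.round(1),round(er[0],1))
for q in org(W,60): print('w',q.round(1),onz(W,*q,146).round(1))
for n,c in (('S',S),('T',T)):
  for p in ((428.5,254.3,146),(403.5,351,146)): print(n,np.round(proj(c,p),1))
# sleeve collar (dark grey) still level: bucket collar pixels in the top view
E
```

```text
[427.83950851  79.93223797 257.76002127]
[292.4 181. ] [249.6 205.6] [435.7 250.6 145.1] 0.6
[250.3 207.1] [199.2 223.7] [408.  347.6 146. ] 0.5
w [617.7 363.2] [393.4 863.  146. ]
S [292.7 182.7]
S [249.5 209. ]
T [248.  209.5]
T [197.7 226.3]
```

```bash
python3 -c "
from cell import env
print(env.job_done())"
```

```text
the job is handed in; nothing more can be done
None
```

The job is handed in: both sleeves sit in facing buckets with one orange-capped tube home in each (cap centres measured at 145–146 mm, 146 expected), I did not re-check the glass tubes after the tube lifts, and I viewed 15 pictures, one over the limit of 14.

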